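# Find the rocking corner of the connector nest plate and fold its shim flat

### The job

The plate that holds the plugs rocks on one of its four corners. Press down on its corners with a fingertip, one after another, until you find the one that gives; press the red-ended fold-down shim beside that corner down flat, leaving the other three shims standing up, then press the same corner once more to make sure it is firm now. Do not pick up or shift the plate or anything else on the bench, and finish clear of everything.

Things in the scene. Friction and masses are not known exactly. Their poses are not given: they have to be found in the camera images.
- nest_plate: Loose square aluminium plate, 180 x 180 x 8 mm, about 0.85 kg, on four hidden rubber feet. Origin: centre of its underside, 28 mm above the bench. x and y run along its edges, z up; x points roughly away from the robot. Black plugs stand in pockets over its middle 72 x 72 mm, to 66 mm above the bench; the rest of its top is bare. Small lugs at the middles of its edges locate it.
- jig_base: Fixed steel base plate under the nest plate, 215 x 310 x 6 mm, flat on the bench, carrying the feet, lugs and shims; origin: centre of its underside, axes along those of the nest plate.
- corner_a (a point): Where the plate's far left (+x, +y) corner is pressed: on its top face, 14 mm in from both edges, 36 mm above the bench at rest; shim_a belongs to it. Three corners are firm (they give less than 1 mm). One of the four, varying, stands on a perished foot: it gives by about 5 mm under 2 to 6 N and springs back; with its shim flat it gives about 1 mm.
- corner_b (a point): Where the plate's far right (+x, -y) corner is pressed: on its top face, 14 mm in from both edges, 36 mm above the bench at rest; shim_b belongs to it. Three corners are firm (they give less than 1 mm). One of the four, varying, stands on a perished foot: it gives by about 5 mm under 2 to 6 N and springs back; with its shim flat it gives about 1 mm.
- corner_c (a point): Where the plate's near right (-x, -y) corner is pressed: on its top face, 14 mm in from both edges, 36 mm above the bench at rest; shim_c belongs to it. Three corners are firm (they give less than 1 mm). One of the four, varying, stands on a perished foot: it gives by about 5 mm under 2 to 6 N and springs back; with its shim flat it gives about 1 mm.
- corner_d (a point): Where the plate's near left (-x, +y) corner is pressed: on its top face, 14 mm in from both edges, 36 mm above the bench at rest; shim_d belongs to it. Three corners are firm (they give less than 1 mm). One of the four, varying, stands on a perished foot: it gives by about 5 mm under 2 to 6 N and springs back; with its shim flat it gives about 1 mm.
- shim_a (a joint): Angle (rad) of the fold-down shim at the far left (+x, +y) corner: a steel leaf 16 mm wide, hinged beside the plate's left (+y) edge, its tongue pointing out sideways. 0 = flat, at its stop; 0.5 to 0.7 at the start, sloping up and outward. The stiff hinge stays where it is left; folding takes a steady push of about 10 N on the red pad, all the way down. When flat, its nose carries the corner.
- shim_a_pad (a point): Centre of the top of the red thumb pad (22 x 18 mm) at the outer end of shim_a's tongue, 42 mm out from its hinge line. The hinge line is 18 mm above the bench, parallel to the plate's x axis, 94 mm from the plate's centre; the tongue runs along the plate's y, 80 mm from its centre in x. The pad's top is 23 mm above the bench when flat, 42 to 50 mm when standing up.
- shim_b (a joint): Angle (rad) of the fold-down shim at the far right (+x, -y) corner: a steel leaf 16 mm wide, hinged beside the plate's right (-y) edge, its tongue pointing out sideways. 0 = flat, at its stop; 0.5 to 0.7 at the start, sloping up and outward. The stiff hinge stays where it is left; folding takes a steady push of about 10 N on the red pad, all the way down. When flat, its nose carries the corner.
- shim_b_pad (a point): Centre of the top of the red thumb pad (22 x 18 mm) at the outer end of shim_b's tongue, 42 mm out from its hinge line. The hinge line is 18 mm above the bench, parallel to the plate's x axis, 94 mm from the plate's centre; the tongue runs along the plate's y, 80 mm from its centre in x. The pad's top is 23 mm above the bench when flat, 42 to 50 mm when standing up.
- shim_c (a joint): Angle (rad) of the fold-down shim at the near right (-x, -y) corner: a steel leaf 16 mm wide, hinged beside the plate's right (-y) edge, its tongue pointing out sideways. 0 = flat, at its stop; 0.5 to 0.7 at the start, sloping up and outward. The stiff hinge stays where it is left; folding takes a steady push of about 10 N on the red pad, all the way down. When flat, its nose carries the corner.
- shim_c_pad (a point): Centre of the top of the red thumb pad (22 x 18 mm) at the outer end of shim_c's tongue, 42 mm out from its hinge line. The hinge line is 18 mm above the bench, parallel to the plate's x axis, 94 mm from the plate's centre; the tongue runs along the plate's y, 80 mm from its centre in x. The pad's top is 23 mm above the bench when flat, 42 to 50 mm when standing up.
- shim_d (a joint): Angle (rad) of the fold-down shim at the near left (-x, +y) corner: a steel leaf 16 mm wide, hinged beside the plate's left (+y) edge, its tongue pointing out sideways. 0 = flat, at its stop; 0.5 to 0.7 at the start, sloping up and outward. The stiff hinge stays where it is left; folding takes a steady push of about 10 N on the red pad, all the way down. When flat, its nose carries the corner.
- shim_d_pad (a point): Centre of the top of the red thumb pad (22 x 18 mm) at the outer end of shim_d's tongue, 42 mm out from its hinge line. The hinge line is 18 mm above the bench, parallel to the plate's x axis, 94 mm from the plate's centre; the tongue runs along the plate's y, 80 mm from its centre in x. The pad's top is 23 mm above the bench when flat, 42 to 50 mm when standing up.
- plug_blue: Loose black plug with a blue band, 15 mm wide, 40 mm tall, standing on the jig base beside the plate's left edge between two shims. Origin: centre of its underside. Leave it alone.
- plug_red: The same with a red band, beside the plate's right edge. Leave it alone.
- screwdriver: Screwdriver, 190 mm, lying on the bench to the left. Leave it alone.
- cap_jar: Small jar with a red lid, 60 mm wide, 75 mm tall, on the bench to the right. Leave it alone.
- tape_roll: Roll of brown tape, 90 mm wide, 24 mm tall, lying flat on the bench. Leave it alone.
- small_carton: Small cardboard box, 90 x 60 x 50 mm, on the bench. Leave it alone.
- caliper: Digital caliper, 235 mm long, lying on the bench to the right. Leave it alone.

How it is judged:
On the way, in this order (a step that is already met when the one before it is completed fails the run):
1. with all four shims still up, the corner that rocks is found: pressed by the fingers, it dips by more than 2.5 mm (value of joint each of shim_a, shim_b, shim_c, shim_d above 0.4 rad and contact force between the fingers and nest_plate above 1 N and ((horizontal distance between the grasp point and corner_a below 0.045 m and height (world z) of corner_a below 0.0335 m) or (horizontal distance between the grasp point and corner_b below 0.045 m and height (world z) of corner_b below 0.0335 m) or (horizontal distance between the grasp point and corner_c below 0.045 m and height (world z) of corner_c below 0.0335 m) or (horizontal distance between the grasp point and corner_d below 0.045 m and height (world z) of corner_d below 0.0335 m))), for 0.1 s.
2. one shim is pressed flat (below 0.08 rad), the other three still standing up (above 0.4 rad) (((value of joint shim_a below 0.08 rad and value of joint each of shim_b, shim_c, shim_d above 0.4 rad) or (value of joint shim_b below 0.08 rad and value of joint each of shim_a, shim_c, shim_d above 0.4 rad) or (value of joint shim_c below 0.08 rad and value of joint each of shim_a, shim_b, shim_d above 0.4 rad) or (value of joint shim_d below 0.08 rad and value of joint each of shim_a, shim_b, shim_c above 0.4 rad))), for 0.2 s.
3. the corner of that shim is pressed again with more than 3 N, and is firm: the shim carries it (more than 0.5 N on the shim) and it dips by less than 2.5 mm (((value of joint shim_a below 0.1 rad and horizontal distance between the grasp point and corner_a below 0.045 m and contact force between the fingers and nest_plate above 3 N and contact force between shim_a and nest_plate above 0.5 N and height (world z) of corner_a above 0.0335 m and value of joint each of shim_b, shim_c, shim_d above 0.4 rad) or (value of joint shim_b below 0.1 rad and horizontal distance between the grasp point and corner_b below 0.045 m and contact force between the fingers and nest_plate above 3 N and contact force between shim_b and nest_plate above 0.5 N and height (world z) of corner_b above 0.0335 m and value of joint each of shim_a, shim_c, shim_d above 0.4 rad) or (value of joint shim_c below 0.1 rad and horizontal distance between the grasp point and corner_c below 0.045 m and contact force between the fingers and nest_plate above 3 N and contact force between shim_c and nest_plate above 0.5 N and height (world z) of corner_c above 0.0335 m and value of joint each of shim_a, shim_b, shim_d above 0.4 rad) or (value of joint shim_d below 0.1 rad and horizontal distance between the grasp point and corner_d below 0.045 m and contact force between the fingers and nest_plate above 3 N and contact force between shim_d and nest_plate above 0.5 N and height (world z) of corner_d above 0.0335 m and value of joint each of shim_a, shim_b, shim_c above 0.4 rad))), for 0.1 s.
At the end, for the whole second after the job is handed in: The rocking corner's shim is flat (below 0.1 rad), the other three stand up (above 0.4 rad), and the plate rests level on its feet (tilt under 0.03 rad) within 8 mm of where it was (((value of joint shim_a below 0.1 rad and value of joint each of shim_b, shim_c, shim_d above 0.4 rad) or (value of joint shim_b below 0.1 rad and value of joint each of shim_a, shim_c, shim_d above 0.4 rad) or (value of joint shim_c below 0.1 rad and value of joint each of shim_a, shim_b, shim_d above 0.4 rad) or (value of joint shim_d below 0.1 rad and value of joint each of shim_a, shim_b, shim_c above 0.4 rad)) and distance of nest_plate from where it was at the start of the episode below 0.008 m and angle between nest_plate's own z axis and vertical below 0.03 rad and linear speed of nest_plate below 0.02 m/s); the robot touches nothing.
It fails at once if the plate is lifted or carried off its feet (its centre rises by more than 10 mm or moves by more than 15 mm) (height (world z) of nest_plate above 0.038 m or distance of nest_plate from where it was at the start of the episode above 0.015 m).
It fails at once if a loose plug, tool, jar, box or roll is moved by more than 20 mm (distance of any of plug_blue, plug_red, screwdriver, cap_jar, tape_roll, small_carton, caliper from where it was at the start of the episode above 0.02 m).
It also fails if it takes over 54 s, if anything falls off the work surface, if the arm or the gripper's body presses on something with over 40 N, if the wrist force passes 120 N, or if a joint passes its speed limit or range.

### The arm

A 7-joint arm with a two-finger parallel gripper is mounted at the origin on the work surface. World frame = base frame: x ahead of the robot, y to its left, z up, the work surface at z = 0. Lengths are in m, angles in rad, forces in N, time in s.
With the tool pointing down it reaches from about 0.425 to 0.875 m from the base axis. Payload 4.7 kg.
Tool frame: the origin (TCP) lies at the very end of the fingers, on their centre line; the grasp point (between the pads) lies 19 mm behind it; z points along the fingers, y is the line along which they close (so a half turn about z gives the same grasp; the last joint's range is limited). The gripper opens to 85 mm and grips with 20 to 120 N. Pads are 22 mm wide; open, the fingers measure 114 mm over their backs; the gripper's body (76 mm by 85 mm) begins 54 mm behind the grasp point. The pads swing forward as they close: fully open they stand 13 mm farther back than shut.
Start: joints at [1.127, 0.321, -0.07, 1.45, 0.023, 1.371, -0.057], TCP at [0.287, -0.583, 0.231] pointing down, gripper open.
Joint ranges: [-2.86, 2.86], [-0.3, 2.09], [-1.38, 1.24], [0.06, 2.45], [-1.56, 4.7], [0.09, 2.05], [-2.69, 2.69]. Speed limits (rad/s): [2.57, 2.57, 3.14, 3.14, 3.14, 3.14, 3.14].

### API

Orientations are given as a rotation vector (axis times angle).
In Python, from bench import arm, get_image, camera_params gives the robot as it stands. The module is installed in compiled form; this text tells all that it offers.
- The arm moves only by the tool apply_moves, never from a script. Its argument "plan" is a list of rows, each an object of numbers: "dx", "dy", "dz": the shift along the tool's x, y, z as a fraction of full scale; "ax", "ay", "az": the turn, a rotation vector about the tool's x, y, z as a fraction of full scale; "gripper": the opening in per cent of the stroke, from 0 (shut) to 100 (fully open). A call has 1 to 5 rows; each row shifts and turns the commanded pose from where the row before left it, along the tool's axes as they then stand; what a row does not reach is not made up. Full scale, the value 1, is 7.5 cm for a shift and 90 degrees for a turn. A row lasts 1/10 s, in which the tool goes at most 50 mm and 8.59 degrees, less where a joint would pass 70% of its speed; a pose out of reach is approached as far as the arm can. A call with a number of a shift or a turn outside -1 to 1 is refused whole. A call with a gripper value outside its range is refused whole. The fingers move at their own pace and stop on an object; the grip force is fixed at half the most. Time passes only in rows, so rows that do not move let the fingers close. It gives the time, the measured TCP pose, the force, the opening and the grip force at its end, in the units of the state.
- arm.get_obs(): the state, without advancing time (a new reading comes with each control period).
- get_image(name): name is "side" or "top"; returns the picture (400x640x3 uint8, blue, green, red); there is no depth.
- camera_params(name): a dict with "fx", "fy", "cx", "cy" (pixels), "dist" ([k1, k2, p1, p2, k3] as OpenCV has them; the pictures are not rectified), "xyz" and "orientation" of the camera in the world. Camera axes: x right, y up, looking along -z (the intrinsics and any distortion apply to the point x, -y, -z); pixel columns grow to the right and rows downward; lengths in m; the calibration is good to about 2 mm. A picture is of the moment at which its call begins. camera_params takes no time and is no camera call.
- arm.finish_job(): hands the job in; it is judged then, once.
The state is a dict: "time": time; "joints": joint angles; "dq": joint speeds; "joint_efforts": joint torques, N m; "tcp_pos": TCP position; "tool_rot": TCP orientation; "wrist_force": force on the tool from outside, world axes, zero at the start; "torque": the same for the moment, N m; "gripper_width": opening from 0.0 (shut) to 1.0 (fully open); "gripper_force": force on a finger pad.
Only numpy, scipy, OpenCV 4.12 (cv2) and the standard library are available. Lean on these libraries where they do the work, as an engineer would, in place of code of your own. Each camera call takes 0.05 s, during which the arm holds its last target. There are 200 camera calls.

## Working session

There is one attempt and no reset: what is moved stays moved. The work goes in short steps, Python scripts to look and compute and a tool call to move; the robot and the scene stay as the last step left them, time stands still between calls to the robot, and variables do not carry over. Pictures are saved under pics/ and viewed, at most 10 in all, crops included, and the job is handed in when it is done.

Besides the shell and the picture viewer there is one more tool, called after ">>>" by a JSON object that holds its "api" and its "payload". apply_moves: Moves the arm, as the interface text tells. Shift numbers are shares of 7.5 cm and turn numbers shares of 90 degrees, none past 1 either way. Its arguments: {"type":"object","properties":{"plan":{"type":"array"}},"required":["plan"]}

```bash
mkdir -p pics; python3 - <<'E'
from bench import arm,get_image,camera_params
import cv2
for n in("top","side"):
    cv2.imwrite(f"pics/{n}0.png",get_image(n)); print(n,camera_params(n))
o=arm.get_obs();print({k:o[k] for k in("time","tcp_pos","tool_rot","wrist_force","gripper_width")})
E
```

```text
top {'fx': 463.6100771629836, 'fy': 463.6100771629836, 'cx': 311.240156175005, 'cy': 192.53452722859473, 'dist': array([-0.05051176,  0.        ,  0.        ,  0.        ,  0.        ]), 'xyz': array([ 0.32416267, -0.02492017,  1.38799921]), 'orientation': array([ 0.11014206, -0.07145321, -1.54796795])}
side {'fx': 386.977855809675, 'fy': 386.977855809675, 'cx': 321.62952559909206, 'cy': 199.82525500071625, 'dist': array([-0.05113594,  0.        ,  0.        ,  0.        ,  0.        ]), 'xyz': array([-0.00350267, -0.5341113 ,  0.49531059]), 'orientation': array([ 1.00164332, -0.37984056, -0.69546055])}
{'time': 0.1, 'tcp_pos': array([ 0.28703017, -0.5826521 ,  0.23033541]), 'tool_rot': array([-3.05804978e+00, -7.12483595e-01,  7.54587550e-04]), 'wrist_force': array([ 0.35340434, -0.17754871, -0.6683844 ]), 'gripper_width': 0.9972515867807943}
```

View pics/top0.png

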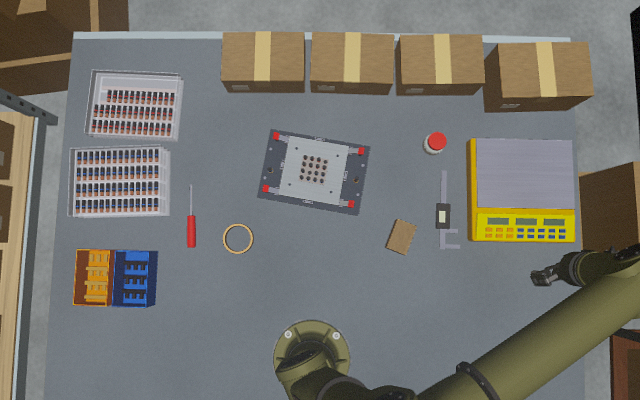

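View pics/side0.png

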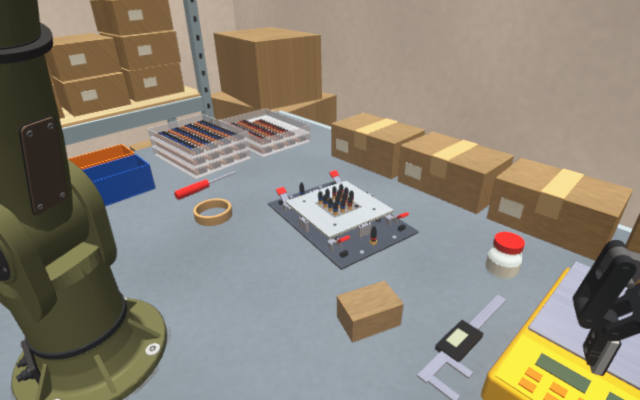

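```bash
cat > h.py <<'E'
import numpy as np,cv2
from bench import arm,get_image,camera_params
from scipy.spatial.transform import Rotation as R
def ray(n,uv):
    p=camera_params(n);K=np.array([[p['fx'],0,p['cx']],[0,p['fy'],p['cy']],[0,0,1]])
    q=cv2.undistortPoints(np.array(uv,float).reshape(-1,1,2),K,p['dist']).reshape(-1,2)
    d=np.c_[q[:,0],-q[:,1],-np.ones(len(q))]@R.from_rotvec(p['orientation']).as_matrix().T
    return p['xyz'],d
def at_z(n,uv,z):
    c,d=ray(n,uv);return c+d*((np.asarray(z)-c[2])/d[:,2])[:,None]
E
python3 - <<'E'
from h import *
im=cv2.imread("pics/top0.png");hsv=cv2.cvtColor(im,cv2.COLOR_BGR2HSV)
m=((hsv[...,0]<8)|(hsv[...,0]>172))&(hsv[...,1]>140)&(hsv[...,2]>90)
n,l,s,c=cv2.connectedComponentsWithStats(m.astype('uint8'))
for i in range(1,n):
    if s[i,4]>12: print(s[i],c[i],at_z("top",[c[i]],np.full(1,.046))[0])
cv2.imwrite("pics/tc.png",cv2.resize(im[110:230,240:390],None,fx=5,fy=5,interpolation=cv2.INTER_CUBIC))
E
```

```text
[273 132   6   8  40] [275.625 135.6  ] [0.64806506 0.11944269 0.046     ]
[428 132  18  18 253] [436.76284585 140.63241107] [ 0.64134352 -0.35660118  0.046     ]
[358 147   7   8  39] [360.8974359  150.28205128] [ 0.60810435 -0.1333067   0.046     ]
[262 185   7   7  40] [265.225 187.9  ] [0.49116915 0.14501091 0.046     ]
[348 200   6   8  41] [350.7804878  203.43902439] [ 0.45051925 -0.10546781  0.046     ]
[187 216   9  31 246] [190.69105691 231.2601626 ] [0.35964152 0.35900109 0.046     ]
```

View pics/tc.png

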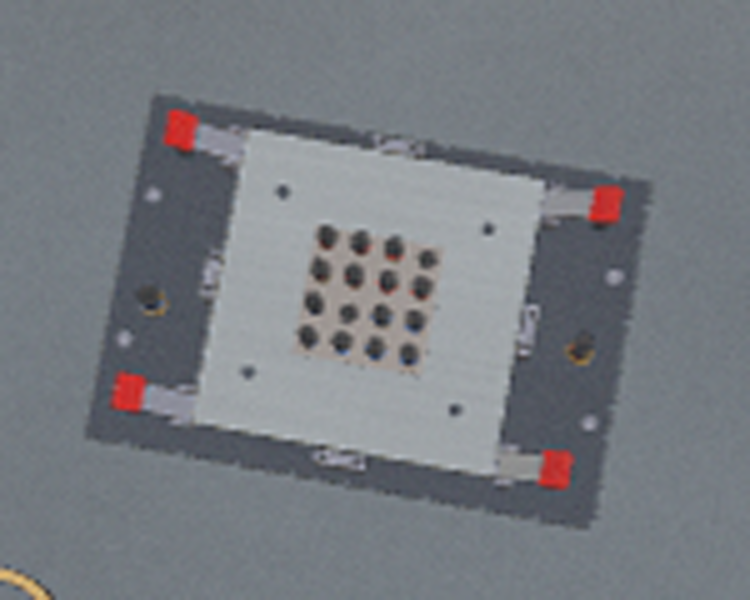

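```bash
cat >> h.py <<'E'
TH=-.168;C0=np.array([.5495,.0065])
def setp(th,c):
    global TH,C0;TH=th;C0=np.array(c)
def targets():
    ex=np.array([np.cos(TH),np.sin(TH)]);ey=np.array([-ex[1],ex[0]]);T={}
    for k,sx,sy in(("a",1,1),("b",1,-1),("c",-1,-1),("d",-1,1)):
        T[k]=C0+.076*(sx*ex+sy*ey);T[k+"p"]=C0+.080*sx*ex+.126*sy*ey
    return T
def go(k=None):
    "remaining shift in tool axes (scaled units) and yaw error"
    o=arm.get_obs();M=R.from_rotvec(o['tool_rot']).as_matrix()
    print("t",round(o['time'],2),"tcp",o['tcp_pos'].round(4),"F",o['wrist_force'].round(1),"w",round(o['gripper_width'],2),"yaw",round(np.arctan2(M[1,0],M[0,0]),4),"want",TH,"tilt",M[:2,2].round(3),"j7",o['joints'][6].round(2))
    for n,t in targets().items():
        if k is None or n in k:
            d=np.r_[t,o['tcp_pos'][2]]-o['tcp_pos'];print(n,t.round(4),"tool shift units",(M.T@d/.075).round(3))
E
python3 - <<'E'
import h;from h import *
P=np.array([(248,130),(547,182),(497,473),(195,422)])/5+[240,110]-.4
q=at_z("top",P,np.full(4,.036));print(q,q.mean(0))
e=q[0]+q[1]-q[2]-q[3];f=q[0]-q[1]+q[3]-q[2];print(np.arctan2(e[1],e[0]),np.arctan2(-f[0],f[1]),np.linalg.norm(e)/2,np.linalg.norm(f)/2)
go()
E
```

```text
[[ 0.65111777  0.07988674  0.036     ]
 [ 0.62252534 -0.09873311  0.036     ]
 [ 0.44854249 -0.07168587  0.036     ]
 [ 0.4750928   0.10619486  0.036     ]] [0.5493196  0.00391566 0.036     ]
-0.15127587138974966 -0.15346170030153236 0.17702561139195153 0.18037002806500668
t 0.1 tcp [ 0.287  -0.5827  0.2303] F [ 0.4 -0.2 -0.7] w 1.0 yaw 0.4578 want -0.168 tilt [-0.001  0.001] j7 -0.06
a [0.6371 0.0687] tool shift units [ 8.026 -5.727  0.009]
ap [0.6494 0.1173] tool shift units [ 8.46  -6.237  0.01 ]
b [ 0.6117 -0.0811] tool shift units [ 6.839e+00 -4.085e+00  6.000e-03]
bp [ 0.6073 -0.1311] tool shift units [ 6.492e+00 -3.513e+00  5.000e-03]
c [ 0.4619 -0.0557] tool shift units [ 5.196 -5.272  0.008]
cp [ 0.4496 -0.1043] tool shift units [ 4.763 -4.763  0.008]
d [0.4873 0.0941] tool shift units [ 6.383 -6.915  0.011]
dp [0.4917 0.1441] tool shift units [ 6.731 -7.486  0.012]
```

>>> {"api": "apply_moves", "payload": {"plan": [{"dx": 0.42, "dy": -0.42, "gripper": 0}, {"dx": 0.42, "dy": -0.42, "gripper": 0}, {"dx": 0.42, "dy": -0.42, "gripper": 0}, {"dx": 0.42, "dy": -0.42, "gripper": 0}, {"dx": 0.42, "dy": -0.42, "gripper": 0}]}}

```text
validation failed for argument at $.pl...
```

>>> {"api": "apply_moves", "payload": {"plan": [{"dx": 0.42, "dy": -0.42, "gripper": 0}, {"dx": 0.42, "dy": -0.42, "gripper": 0}, {"dx": 0.42, "dy": -0.42, "gripper": 0}, {"dx": 0.42, "dy": -0.42, "gripper": 0}, {"dx": 0.42, "dy": -0.42, "gripper": 0}]}}

```text
validation failed for argument at $.pl...
```

>>> {"api": "apply_moves", "payload": {"plan": [{"az": 0.08, "dz": 0.2, "gripper": 0}, {"az": 0.08, "dz": 0.2, "gripper": 0}, {"az": 0.08, "dz": 0.2, "gripper": 0}, {"az": 0.08, "dz": 0.2, "gripper": 0}, {"az": 0.074, "dz": 0.2, "gripper": 0}]}}

```text
validation failed for argument at $.pl...
```

```bash
sed -i 's/^TH=.*/TH=-.162;C0=np.array([.5495,.005])/' h.py; python3 -c "from h import *;go()"
```

```text
t 0.1 tcp [ 0.287  -0.5827  0.2303] F [ 0.4 -0.2 -0.7] w 1.0 yaw 0.4578 want -0.162 tilt [-0.001  0.001] j7 -0.06
a [0.6368 0.0677] tool shift units [ 8.016 -5.718  0.009]
ap [0.6488 0.1164] tool shift units [ 8.446 -6.23   0.01 ]
b [ 0.6122 -0.0823] tool shift units [ 6.839e+00 -4.068e+00  6.000e-03]
bp [ 0.6081 -0.1323] tool shift units [ 6.495e+00 -3.495e+00  5.000e-03]
c [ 0.4622 -0.0577] tool shift units [ 5.189 -5.246  0.008]
cp [ 0.4502 -0.1064] tool shift units [ 4.758 -4.734  0.008]
d [0.4868 0.0923] tool shift units [ 6.366 -6.895  0.011]
dp [0.4909 0.1423] tool shift units [ 6.71  -7.469  0.012]
```

>>> {"api": "apply_moves", "payload": {"plan": [{"dx": 0.42, "dy": -0.42, "dz": 0, "ax": 0, "ay": 0, "az": 0, "gripper": 0}, {"dx": 0.42, "dy": -0.42, "dz": 0, "ax": 0, "ay": 0, "az": 0, "gripper": 0}, {"dx": 0.42, "dy": -0.42, "dz": 0, "ax": 0, "ay": 0, "az": 0, "gripper": 0}, {"dx": 0.42, "dy": -0.42, "dz": 0, "ax": 0, "ay": 0, "az": 0, "gripper": 0}, {"dx": 0.42, "dy": -0.42, "dz": 0, "ax": 0, "ay": 0, "az": 0, "gripper": 0}]}}

```text
time: 0.6
tcp_pos: [0.3591, -0.3702, 0.2309]
tool_rot: [-3.059, -0.713, 0.001]
wrist_force: [1.6, -0.6, -0.1]
gripper_width: 0.143
gripper_force: 0.0
```

>>> {"api": "apply_moves", "payload": {"plan": [{"dx": 0.42, "dy": -0.42, "dz": 0, "ax": 0, "ay": 0, "az": 0, "gripper": 0}, {"dx": 0.42, "dy": -0.42, "dz": 0, "ax": 0, "ay": 0, "az": 0, "gripper": 0}, {"dx": 0.42, "dy": -0.42, "dz": 0, "ax": 0, "ay": 0, "az": 0, "gripper": 0}, {"dx": 0.42, "dy": -0.42, "dz": 0, "ax": 0, "ay": 0, "az": 0, "gripper": 0}, {"dx": 0.42, "dy": -0.42, "dz": 0, "ax": 0, "ay": 0, "az": 0, "gripper": 0}]}}

```text
time: 1.1
tcp_pos: [0.4306, -0.1595, 0.2311]
tool_rot: [3.059, 0.713, -0.0]
wrist_force: [0.7, -0.4, -0.4]
gripper_width: 0.0
gripper_force: 0.0
```

>>> {"api": "apply_moves", "payload": {"plan": [{"dx": 0, "dy": 0, "dz": 0.2, "ax": 0, "ay": 0, "az": 0.08, "gripper": 0}, {"dx": 0, "dy": 0, "dz": 0.2, "ax": 0, "ay": 0, "az": 0.08, "gripper": 0}, {"dx": 0, "dy": 0, "dz": 0.2, "ax": 0, "ay": 0, "az": 0.08, "gripper": 0}, {"dx": 0, "dy": 0, "dz": 0.2, "ax": 0, "ay": 0, "az": 0.08, "gripper": 0}, {"dx": 0, "dy": 0, "dz": 0.2, "ax": 0, "ay": 0, "az": 0.075, "gripper": 0}]}}

```text
time: 1.6
tcp_pos: [0.4302, -0.1612, 0.1554]
tool_rot: [3.131, -0.263, -0.001]
wrist_force: [0.7, -0.1, -0.1]
gripper_width: -0.003
gripper_force: 0.0
```

```bash
python3 -c "from h import *;go('cd')"
```

```text
t 1.6 tcp [ 0.4302 -0.1612  0.1554] F [ 0.7 -0.1 -0.1] w -0.0 yaw -0.1676 want -0.162 tilt [-0.001  0.   ] j7 -1.43
c [ 0.4622 -0.0577] tool shift units [ 0.191 -1.431 -0.   ]
d [0.4868 0.0923] tool shift units [ 0.179 -3.457 -0.   ]
```

>>> {"api": "apply_moves", "payload": {"plan": [{"dx": 0.064, "dy": -0.477, "dz": 0.2, "ax": 0, "ay": 0, "az": 0, "gripper": 0}, {"dx": 0.064, "dy": -0.477, "dz": 0.2, "ax": 0, "ay": 0, "az": 0, "gripper": 0}, {"dx": 0.064, "dy": -0.477, "dz": 0.2, "ax": 0, "ay": 0, "az": 0, "gripper": 0}, {"dx": 0, "dy": 0, "dz": 0.4, "ax": 0, "ay": 0, "az": 0, "gripper": 0}, {"dx": 0, "dy": 0, "dz": 0.4, "ax": 0, "ay": 0, "az": 0, "gripper": 0}]}}

```text
time: 2.1
tcp_pos: [0.4627, -0.0564, 0.0507]
tool_rot: [3.131, -0.25, 0.002]
wrist_force: [0.0, -1.1, -0.2]
gripper_width: 0.0
gripper_force: 0.0
```

```bash
python3 - <<'E'
from h import *
for n,(r0,r1,c0,c1) in {"side":(160,280,250,430),"top":(110,230,240,390)}.items():
    im=get_image(n);cv2.imwrite(f"pics/{n}1.png",cv2.resize(im[r0:r1,c0:c1],None,fx=4,fy=4,interpolation=cv2.INTER_CUBIC))
go('c')
E
```

```text
t 2.2 tcp [ 0.4585 -0.0569  0.0477] F [-0.6 -0.1  0.6] w 0.0 yaw -0.1616 want -0.162 tilt [-0.008  0.002] j7 -1.75
c [ 0.4622 -0.0577] tool shift units [ 0.052  0.004 -0.   ]
```

View pics/side1.png

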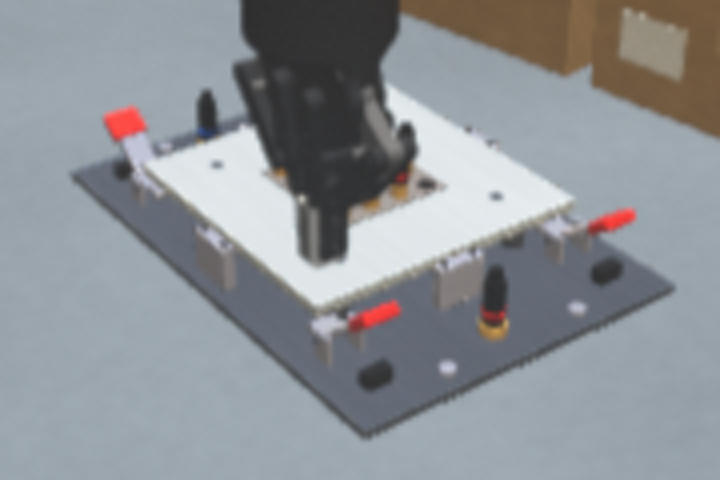

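>>> {"api": "apply_moves", "payload": {"plan": [{"dx": 0.02, "dy": 0, "dz": 0.07, "ax": 0, "ay": 0, "az": 0, "gripper": 0}, {"dx": 0, "dy": 0, "dz": 0.04, "ax": 0, "ay": 0, "az": 0, "gripper": 0}, {"dx": 0, "dy": 0, "dz": 0.03, "ax": 0, "ay": 0, "az": 0, "gripper": 0}, {"dx": 0, "dy": 0, "dz": 0.0, "ax": 0, "ay": 0, "az": 0, "gripper": 0}]}}

```text
time: 2.6
tcp_pos: [0.4641, -0.0583, 0.0414]
tool_rot: [3.131, -0.256, 0.002]
wrist_force: [0.1, -0.4, -0.2]
gripper_width: -0.003
gripper_force: 0.0
```

>>> {"api": "apply_moves", "payload": {"plan": [{"dx": 0, "dy": 0, "dz": 0.02, "ax": 0, "ay": 0, "az": 0, "gripper": 0}, {"dx": 0, "dy": 0, "dz": 0.01, "ax": 0, "ay": 0, "az": 0, "gripper": 0}, {"dx": 0, "dy": 0, "dz": 0.0, "ax": 0, "ay": 0, "az": 0, "gripper": 0}]}}

```text
time: 2.9
tcp_pos: [0.4637, -0.058, 0.0386]
tool_rot: [3.131, -0.255, 0.0]
wrist_force: [0.5, 0.4, 0.1]
gripper_width: 0.004
gripper_force: 0.0
```

>>> {"api": "apply_moves", "payload": {"plan": [{"dx": 0, "dy": 0, "dz": 0.02, "ax": 0, "ay": 0, "az": 0, "gripper": 0}, {"dx": 0, "dy": 0, "dz": 0.02, "ax": 0, "ay": 0, "az": 0, "gripper": 0}, {"dx": 0, "dy": 0, "dz": 0.0, "ax": 0, "ay": 0, "az": 0, "gripper": 0}]}}

```text
time: 3.2
tcp_pos: [0.4638, -0.058, 0.0361]
tool_rot: [3.131, -0.255, -0.0]
wrist_force: [-2.3, 0.4, 5.5]
gripper_width: -0.002
gripper_force: 2.9
```

>>> {"api": "apply_moves", "payload": {"plan": [{"dx": 0, "dy": 0, "dz": 0.02, "ax": 0, "ay": 0, "az": 0, "gripper": 0}, {"dx": 0, "dy": 0, "dz": 0.0, "ax": 0, "ay": 0, "az": 0, "gripper": 0}]}}

```text
time: 3.4
tcp_pos: [0.4638, -0.058, 0.0359]
tool_rot: [3.13, -0.255, -0.001]
wrist_force: [-7.2, 1.3, 18.7]
gripper_width: 0.0
gripper_force: 9.4
```

>>> {"api": "apply_moves", "payload": {"plan": [{"dx": 0, "dy": 0, "dz": -0.4, "ax": 0, "ay": 0, "az": 0, "gripper": 0}, {"dx": -0.02, "dy": -0.507, "dz": 0, "ax": 0, "ay": 0, "az": 0, "gripper": 0}, {"dx": 0, "dy": -0.507, "dz": 0.0, "ax": 0, "ay": 0, "az": 0, "gripper": 0}, {"dx": 0, "dy": -0.507, "dz": 0.0, "ax": 0, "ay": 0, "az": 0, "gripper": 0}, {"dx": 0, "dy": -0.507, "dz": 0.0, "ax": 0, "ay": 0, "az": 0, "gripper": 0}]}}

```text
time: 3.9
tcp_pos: [0.487, 0.0935, 0.0641]
tool_rot: [3.131, -0.256, 0.001]
wrist_force: [1.5, -0.7, -0.2]
gripper_width: 0.001
gripper_force: 0.0
```

>>> {"api": "apply_moves", "payload": {"plan": [{"dx": 0, "dy": 0, "dz": 0.15, "ax": 0, "ay": 0, "az": 0, "gripper": 0}, {"dx": 0, "dy": 0, "dz": 0.15, "ax": 0, "ay": 0, "az": 0, "gripper": 0}, {"dx": 0, "dy": 0, "dz": 0.0, "ax": 0, "ay": 0, "az": 0, "gripper": 0}, {"dx": 0, "dy": 0, "dz": 0.0, "ax": 0, "ay": 0, "az": 0, "gripper": 0}]}}

```text
time: 4.3
tcp_pos: [0.4863, 0.0908, 0.0409]
tool_rot: [3.13, -0.258, -0.003]
wrist_force: [-0.3, -0.3, 0.8]
gripper_width: 0.001
gripper_force: 0.0
```

```bash
python3 -c "from h import *;go('d')"
```

```text
t 4.3 tcp [0.4863 0.0908 0.0409] F [-0.3 -0.3  0.8] w 0.0 yaw -0.1647 want -0.162 tilt [-0.002 -0.001] j7 -2.13
d [0.4868 0.0923] tool shift units [ 0.003 -0.02  -0.   ]
```

>>> {"api": "apply_moves", "payload": {"plan": [{"dx": 0, "dy": 0, "dz": 0.03, "ax": 0, "ay": 0, "az": 0, "gripper": 0}, {"dx": 0, "dy": 0, "dz": 0.03, "ax": 0, "ay": 0, "az": 0, "gripper": 0}, {"dx": 0, "dy": 0, "dz": 0.02, "ax": 0, "ay": 0, "az": 0, "gripper": 0}, {"dx": 0, "dy": 0, "dz": 0.0, "ax": 0, "ay": 0, "az": 0, "gripper": 0}]}}

```text
time: 4.7
tcp_pos: [0.487, 0.0918, 0.0361]
tool_rot: [3.13, -0.256, 0.0]
wrist_force: [-1.7, -0.9, 3.9]
gripper_width: 0.002
gripper_force: 2.2
```

>>> {"api": "apply_moves", "payload": {"plan": [{"dx": 0, "dy": 0, "dz": 0.02, "ax": 0, "ay": 0, "az": 0, "gripper": 0}, {"dx": 0, "dy": 0, "dz": 0.0, "ax": 0, "ay": 0, "az": 0, "gripper": 0}]}}

```text
time: 4.9
tcp_pos: [0.4871, 0.0918, 0.036]
tool_rot: [3.129, -0.256, -0.0]
wrist_force: [-6.1, -2.0, 16.4]
gripper_width: 0.0
gripper_force: 8.6
```

>>> {"api": "apply_moves", "payload": {"plan": [{"dx": 0, "dy": 0, "dz": -0.4, "ax": 0, "ay": 0, "az": 0, "gripper": 0}, {"dx": 0.505, "dy": 0, "dz": 0, "ax": 0, "ay": 0, "az": 0, "gripper": 0}, {"dx": 0.505, "dy": 0, "dz": 0.0, "ax": 0, "ay": 0, "az": 0, "gripper": 0}, {"dx": 0.505, "dy": 0, "dz": 0.0, "ax": 0, "ay": 0, "az": 0, "gripper": 0}, {"dx": 0.505, "dy": 0, "dz": 0.0, "ax": 0, "ay": 0, "az": 0, "gripper": 0}]}}

```text
time: 5.4
tcp_pos: [0.6379, 0.067, 0.0641]
tool_rot: [3.131, -0.256, 0.001]
wrist_force: [-0.2, 1.3, 0.3]
gripper_width: -0.002
gripper_force: 0.0
```

>>> {"api": "apply_moves", "payload": {"plan": [{"dx": 0, "dy": 0, "dz": 0.15, "ax": 0, "ay": 0, "az": 0, "gripper": 0}, {"dx": 0, "dy": 0, "dz": 0.15, "ax": 0, "ay": 0, "az": 0, "gripper": 0}, {"dx": 0, "dy": 0, "dz": 0.0, "ax": 0, "ay": 0, "az": 0, "gripper": 0}, {"dx": 0, "dy": 0, "dz": 0.0, "ax": 0, "ay": 0, "az": 0, "gripper": 0}]}}

```text
time: 5.8
tcp_pos: [0.6349, 0.0683, 0.041]
tool_rot: [3.131, -0.253, -0.003]
wrist_force: [0.1, 0.8, 0.1]
gripper_width: 0.0
gripper_force: 0.0
```

```bash
python3 -c "from h import *;go('a')"
```

```text
t 5.8 tcp [0.6349 0.0683 0.041 ] F [0.1 0.8 0.1] w 0.0 yaw -0.1615 want -0.162 tilt [-0.002 -0.   ] j7 -2.11
a [0.6368 0.0677] tool shift units [ 0.026  0.003 -0.   ]
```

>>> {"api": "apply_moves", "payload": {"plan": [{"dx": 0, "dy": 0, "dz": 0.03, "ax": 0, "ay": 0, "az": 0, "gripper": 0}, {"dx": 0, "dy": 0, "dz": 0.03, "ax": 0, "ay": 0, "az": 0, "gripper": 0}, {"dx": 0, "dy": 0, "dz": 0.02, "ax": 0, "ay": 0, "az": 0, "gripper": 0}, {"dx": 0, "dy": 0, "dz": 0.02, "ax": 0, "ay": 0, "az": 0, "gripper": 0}, {"dx": 0, "dy": 0, "dz": 0, "ax": 0, "ay": 0, "az": 0, "gripper": 0}]}}

```text
time: 6.3
tcp_pos: [0.6363, 0.0679, 0.0361]
tool_rot: [3.13, -0.255, 0.0]
wrist_force: [-4.9, -1.1, 10.5]
gripper_width: 0.006
gripper_force: 5.3
```

>>> {"api": "apply_moves", "payload": {"plan": [{"dx": 0, "dy": 0, "dz": -0.4, "ax": 0, "ay": 0, "az": 0, "gripper": 0}, {"dx": 0, "dy": 0.505, "dz": 0, "ax": 0, "ay": 0, "az": 0, "gripper": 0}, {"dx": 0, "dy": 0.505, "dz": 0.0, "ax": 0, "ay": 0, "az": 0, "gripper": 0}, {"dx": 0, "dy": 0.505, "dz": 0.0, "ax": 0, "ay": 0, "az": 0, "gripper": 0}, {"dx": 0, "dy": 0.505, "dz": 0.0, "ax": 0, "ay": 0, "az": 0, "gripper": 0}]}}

```text
time: 6.8
tcp_pos: [0.6115, -0.0832, 0.0644]
tool_rot: [3.131, -0.255, 0.001]
wrist_force: [-0.1, 0.2, -0.6]
gripper_width: -0.001
gripper_force: 0.0
```

>>> {"api": "apply_moves", "payload": {"plan": [{"dx": 0, "dy": 0, "dz": 0.15, "ax": 0, "ay": 0, "az": 0, "gripper": 0}, {"dx": 0, "dy": 0, "dz": 0.15, "ax": 0, "ay": 0, "az": 0, "gripper": 0}, {"dx": 0, "dy": 0, "dz": 0.06, "ax": 0, "ay": 0, "az": 0, "gripper": 0}, {"dx": 0, "dy": 0, "dz": 0.03, "ax": 0, "ay": 0, "az": 0, "gripper": 0}, {"dx": 0, "dy": 0, "dz": 0.0, "ax": 0, "ay": 0, "az": 0, "gripper": 0}]}}

```text
time: 7.3
tcp_pos: [0.6115, -0.0801, 0.0347]
tool_rot: [-3.131, 0.252, 0.002]
wrist_force: [-1.7, 0.6, 3.4]
gripper_width: -0.001
gripper_force: 1.5
```

>>> {"api": "apply_moves", "payload": {"plan": [{"dx": 0, "dy": 0, "dz": 0.02, "ax": 0, "ay": 0, "az": 0, "gripper": 0}, {"dx": 0, "dy": 0, "dz": 0.0, "ax": 0, "ay": 0, "az": 0, "gripper": 0}]}}

```text
time: 7.5
tcp_pos: [0.6121, -0.0803, 0.0337]
tool_rot: [-3.13, 0.253, -0.001]
wrist_force: [-1.6, 1.9, 4.2]
gripper_width: -0.003
gripper_force: 1.9
```

B gives; press further to exceed 2.5 mm dip.

>>> {"api": "apply_moves", "payload": {"plan": [{"dx": 0, "dy": 0, "dz": 0.02, "ax": 0, "ay": 0, "az": 0, "gripper": 0}, {"dx": 0, "dy": 0, "dz": 0.02, "ax": 0, "ay": 0, "az": 0, "gripper": 0}, {"dx": 0, "dy": 0, "dz": 0.0, "ax": 0, "ay": 0, "az": 0, "gripper": 0}, {"dx": 0, "dy": 0, "dz": 0.0, "ax": 0, "ay": 0, "az": 0, "gripper": 0}]}}

```text
time: 7.9
tcp_pos: [0.6124, -0.0806, 0.0313]
tool_rot: [-3.13, 0.254, -0.002]
wrist_force: [-2.1, 2.5, 8.3]
gripper_width: -0.002
gripper_force: 3.8
```

>>> {"api": "apply_moves", "payload": {"plan": [{"dx": 0, "dy": 0, "dz": -0.5, "ax": 0, "ay": 0, "az": 0, "gripper": 0}, {"dx": 0.028, "dy": 0.378, "dz": 0, "ax": 0, "ay": 0, "az": 0, "gripper": 0}, {"dx": 0.028, "dy": 0.378, "dz": 0.0, "ax": 0, "ay": 0, "az": 0, "gripper": 0}, {"dx": 0, "dy": 0, "dz": 0.0, "ax": 0, "ay": 0, "az": 0, "gripper": 0}]}}

```text
time: 8.3
tcp_pos: [0.6063, -0.1454, 0.0675]
tool_rot: [3.126, -0.266, 0.001]
wrist_force: [0.3, -0.6, 0.6]
gripper_width: 0.001
gripper_force: 0.0
```

```bash
python3 - <<'E'
from h import *
out=[]
for n,(r0,r1,c0,c1) in {"side":(160,280,280,430),"top":(110,230,240,390)}.items():
    im=get_image(n);out.append(cv2.resize(im[r0:r1,c0:c1],None,fx=5,fy=5,interpolation=cv2.INTER_CUBIC))
cv2.imwrite("pics/s2.png",out[0])
go('bp')
E
```

```text
t 8.4 tcp [ 0.6067 -0.1398  0.0674] F [ 0.6  0.6 -0.6] w -0.0 yaw -0.1651 want -0.162 tilt [ 0. -0.] j7 -1.74
b [ 0.6122 -0.0823] tool shift units [-0.053 -0.769 -0.   ]
bp [ 0.6081 -0.1323] tool shift units [ 0.002 -0.102 -0.   ]
```

View pics/s2.png

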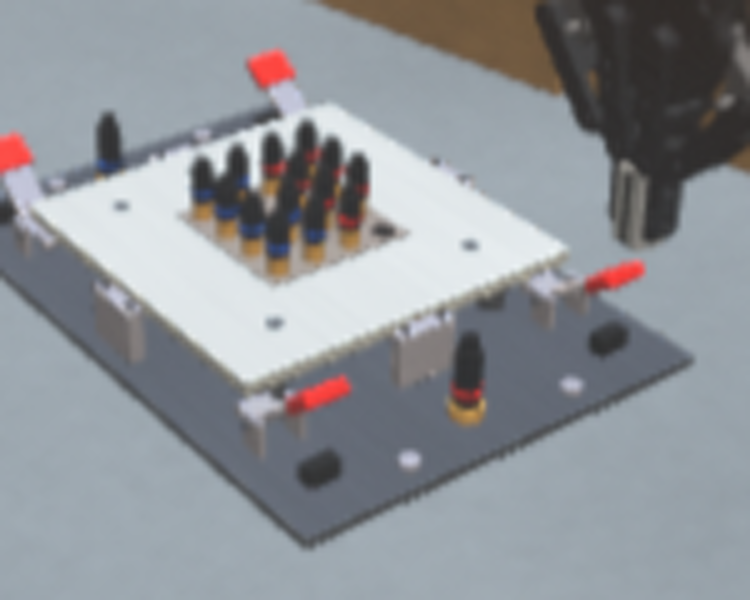

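>>> {"api": "apply_moves", "payload": {"plan": [{"dx": 0, "dy": -0.03, "dz": 0.14, "ax": 0, "ay": 0, "az": 0, "gripper": 0}, {"dx": 0, "dy": 0, "dz": 0.12, "ax": 0, "ay": 0, "az": 0, "gripper": 0}, {"dx": 0, "dy": 0, "dz": 0.1, "ax": 0, "ay": 0, "az": 0, "gripper": 0}, {"dx": 0, "dy": 0, "dz": 0.07, "ax": 0, "ay": 0, "az": 0, "gripper": 0}, {"dx": 0, "dy": 0, "dz": 0.05, "ax": 0, "ay": 0, "az": 0, "gripper": 0}]}}

```text
time: 8.9
tcp_pos: [0.6082, -0.1374, 0.0325]
tool_rot: [3.128, -0.255, 0.004]
wrist_force: [-2.0, -3.7, 9.5]
gripper_width: 0.0
gripper_force: 4.1
```

>>> {"api": "apply_moves", "payload": {"plan": [{"dx": 0, "dy": 0, "dz": 0.05, "ax": 0, "ay": 0, "az": 0, "gripper": 0}, {"dx": 0, "dy": 0, "dz": 0.04, "ax": 0, "ay": 0, "az": 0, "gripper": 0}, {"dx": 0, "dy": 0, "dz": 0.02, "ax": 0, "ay": 0, "az": 0, "gripper": 0}, {"dx": 0, "dy": 0, "dz": 0, "ax": 0, "ay": 0, "az": 0, "gripper": 0}]}}

```text
time: 9.3
tcp_pos: [0.6081, -0.138, 0.0242]
tool_rot: [3.128, -0.255, 0.004]
wrist_force: [0.5, -3.2, 6.1]
gripper_width: 0.002
gripper_force: 3.1
```

>>> {"api": "apply_moves", "payload": {"plan": [{"dx": 0, "dy": 0, "dz": 0.02, "ax": 0, "ay": 0, "az": 0, "gripper": 0}, {"dx": 0, "dy": 0, "dz": 0.02, "ax": 0, "ay": 0, "az": 0, "gripper": 0}, {"dx": 0, "dy": 0, "dz": 0, "ax": 0, "ay": 0, "az": 0, "gripper": 0}]}}

```text
time: 9.6
tcp_pos: [0.6083, -0.1382, 0.0227]
tool_rot: [3.127, -0.255, 0.004]
wrist_force: [-3.9, -3.9, 15.9]
gripper_width: -0.001
gripper_force: 7.8
```

>>> {"api": "apply_moves", "payload": {"plan": [{"dx": 0, "dy": 0, "dz": 0.02, "ax": 0, "ay": 0, "az": 0, "gripper": 0}, {"dx": 0, "dy": 0, "dz": 0, "ax": 0, "ay": 0, "az": 0, "gripper": 0}, {"dx": 0, "dy": 0, "dz": 0, "ax": 0, "ay": 0, "az": 0, "gripper": 0}]}}

```text
time: 9.9
tcp_pos: [0.6084, -0.1382, 0.0225]
tool_rot: [3.126, -0.255, 0.004]
wrist_force: [-7.8, -4.1, 21.8]
gripper_width: 0.002
gripper_force: 11.4
```

>>> {"api": "apply_moves", "payload": {"plan": [{"dx": 0, "dy": 0, "dz": -0.5, "ax": 0, "ay": 0, "az": 0, "gripper": 0}, {"dx": -0.037, "dy": -0.38, "dz": 0, "ax": 0, "ay": 0, "az": 0, "gripper": 0}, {"dx": -0.037, "dy": -0.38, "dz": 0.0, "ax": 0, "ay": 0, "az": 0, "gripper": 0}, {"dx": 0, "dy": 0, "dz": 0.0, "ax": 0, "ay": 0, "az": 0, "gripper": 0}, {"dx": 0, "dy": 0, "dz": 0.1, "ax": 0, "ay": 0, "az": 0, "gripper": 0}]}}

```text
time: 10.4
tcp_pos: [0.6114, -0.0768, 0.0489]
tool_rot: [-3.132, 0.249, -0.002]
wrist_force: [-0.4, 0.3, 0.0]
gripper_width: 0.0
gripper_force: 0.0
```

>>> {"api": "apply_moves", "payload": {"plan": [{"dx": 0, "dy": 0, "dz": 0.05, "ax": 0, "ay": 0, "az": 0, "gripper": 0}, {"dx": 0, "dy": 0, "dz": 0, "ax": 0, "ay": 0, "az": 0, "gripper": 0}, {"dx": 0, "dy": 0, "dz": 0, "ax": 0, "ay": 0, "az": 0, "gripper": 0}]}}

```text
time: 10.7
tcp_pos: [0.6105, -0.0799, 0.0446]
tool_rot: [3.131, -0.257, -0.002]
wrist_force: [-0.4, 0.3, 0.5]
gripper_width: -0.003
gripper_force: 0.0
```

>>> {"api": "apply_moves", "payload": {"plan": [{"dx": 0, "dy": 0, "dz": 0.06, "ax": 0, "ay": 0, "az": 0, "gripper": 0}, {"dx": 0, "dy": 0, "dz": 0.04, "ax": 0, "ay": 0, "az": 0, "gripper": 0}, {"dx": 0, "dy": 0, "dz": 0.02, "ax": 0, "ay": 0, "az": 0, "gripper": 0}, {"dx": 0, "dy": 0, "dz": 0.02, "ax": 0, "ay": 0, "az": 0, "gripper": 0}, {"dx": 0, "dy": 0, "dz": 0, "ax": 0, "ay": 0, "az": 0, "gripper": 0}]}}

```text
time: 11.2
tcp_pos: [0.6107, -0.0792, 0.0352]
tool_rot: [3.13, -0.255, -0.001]
wrist_force: [-2.0, -0.3, 3.7]
gripper_width: -0.002
gripper_force: 1.8
```

>>> {"api": "apply_moves", "payload": {"plan": [{"dx": 0, "dy": 0, "dz": 0.02, "ax": 0, "ay": 0, "az": 0, "gripper": 0}, {"dx": 0, "dy": 0, "dz": 0, "ax": 0, "ay": 0, "az": 0, "gripper": 0}, {"dx": 0, "dy": 0, "dz": 0, "ax": 0, "ay": 0, "az": 0, "gripper": 0}]}}

```text
time: 11.5
tcp_pos: [0.6108, -0.0792, 0.035]
tool_rot: [3.13, -0.255, -0.001]
wrist_force: [-5.3, -0.5, 12.1]
gripper_width: 0.002
gripper_force: 5.8
```

Firm at 12 N with about 1 mm of give. Retreat upward.

>>> {"api": "apply_moves", "payload": {"plan": [{"dx": 0, "dy": 0, "dz": -0.3, "ax": 0, "ay": 0, "az": 0, "gripper": 0}, {"dx": 0, "dy": 0, "dz": -0.5, "ax": 0, "ay": 0, "az": 0, "gripper": 0}, {"dx": 0, "dy": 0, "dz": -0.5, "ax": 0, "ay": 0, "az": 0, "gripper": 0}, {"dx": 0, "dy": 0, "dz": -0.5, "ax": 0, "ay": 0, "az": 0, "gripper": 0}, {"dx": 0, "dy": 0, "dz": 0, "ax": 0, "ay": 0, "az": 0, "gripper": 0}]}}

```text
time: 12.0
tcp_pos: [0.6146, -0.0787, 0.1745]
tool_rot: [3.13, -0.255, 0.017]
wrist_force: [1.1, 0.3, -0.2]
gripper_width: 0.001
gripper_force: 0.0
```

```bash
python3 - <<'E'
from h import *
im=get_image("side");cv2.imwrite("pics/s3.png",cv2.resize(im[150:280,260:430],None,fx=4,fy=4,interpolation=cv2.INTER_CUBIC));go('x')
E
```

```text
t 12.05 tcp [ 0.613  -0.0788  0.1716] F [-0.5 -0.1 -0.9] w 0.0 yaw -0.1624 want -0.162 tilt [ 0.006 -0.001] j7 -1.8
```

View pics/s3.png

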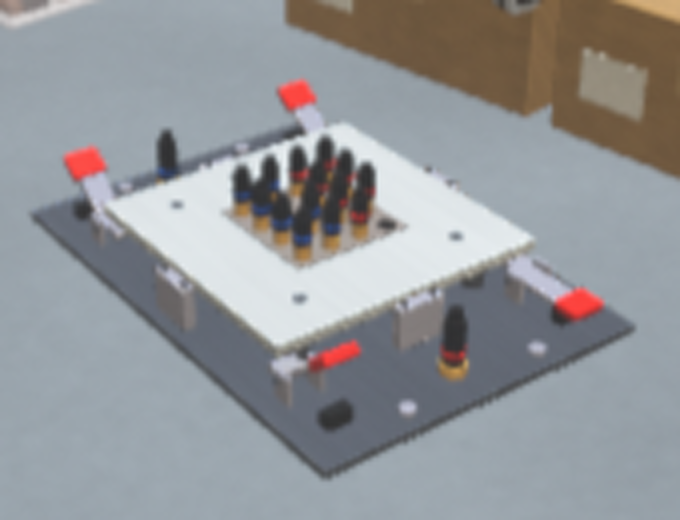

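Shim B is flat (red pad at 578,304), the other three stand up, the plugs are undisturbed, and the arm is clear.

```bash
python3 -c "from bench import arm;print(arm.finish_job())"
```

```text
the job is handed in; nothing more can be done
None
```

The far right corner (B) was the one that rocked, dipping about 5 mm; its shim is now flat, it gave only about 1 mm when pressed again at 12 N, the other three shims still stand, the arm is clear, and I've handed the job in (no verdict came back).

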